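# Sweep the loose jar caps into the washing-up tray

### The job

Three loose aluminium jar caps lie about on the counter: sweep all three along the counter with your fingertips, through the open front of the low steel tray beside the sink, until each lies flat and wholly inside it. Push them gently and steadily, without flicking, pinching or lifting them, and leave the closed glass jar and the other kitchen things where they stand.

Things in the scene. Friction and masses are not known exactly. Their poses are not given: they have to be found in the camera images.
- tray: low steel tray fixed to the counter, blue inside, three walls 25 mm high and 6 mm thick, no wall on its -y side (the open front, 260 mm wide). Inside it measures 260 mm along its x by 150 mm along its y. Origin: centre of the inside, at counter level; the mouth line is at its own y = -75 mm, the back wall's inner face at y = +75 mm, the side walls' inner faces at x = -130 and +130 mm. Its floor is a thin sheet flush with the counter: no step at the mouth.
- cap1: loose aluminium screw cap lying flat, top up, with a red disc on top: round, 42 mm across, 15 mm high, about 20 g, slides easily. Origin: centre of its underside, on the counter. z up. One of three alike. They start on a thin green mat that lies flush on the counter (no step at its edge).
- cap2: loose aluminium screw cap lying flat, top up, with a red disc on top: round, 42 mm across, 15 mm high, about 20 g, slides easily. Origin: centre of its underside, on the counter. z up. One of three alike. They start on a thin green mat that lies flush on the counter (no step at its edge).
- cap3: loose aluminium screw cap lying flat, top up, with a red disc on top: round, 42 mm across, 15 mm high, about 20 g, slides easily. Origin: centre of its underside, on the counter. z up. One of three alike. They start on a thin green mat that lies flush on the counter (no step at its edge).
- jar: small closed amber glass jar with an aluminium screw cap, standing upright among the loose caps: 50 mm across, 52 mm high, about 180 g. Origin: centre of its underside. Leave it standing where it is.
- spoon: wooden spoon 250 mm long lying on the counter to the right of the work, towards the hob. Origin: about the middle of its length, its x axis runs along it. Leave alone.
- plates: two stacked steel plates, 196 mm across, 25 mm high, at the far edge. Origin: centre of the underside. Leave alone.
- container: closed yellow plastic container with a flip-top lid, 89 by 124 mm, about 72 mm high, at the far edge. Origin: centre of the underside. Leave alone.
- katori: small steel bowl (katori), 70 mm across, 35 mm high, near the work. Origin: centre of the underside. Leave alone.
- tumbler: steel tumbler, 66 mm across, 75 mm high, at the far edge. Origin: centre of the underside. Leave alone.
Mind the look-alikes: they are no part of the job. What is shaped like the cap2 but purple is not meant.

How it is judged:
At the end, for the whole second after the job is handed in: All three caps lie flat (underside within 6 mm of the counter, tilt under 0.15 rad) and still inside the tray's walls, past the mouth line as a whole (2 mm tolerance); the jar stands within 15 mm of where it was and the other kitchen things within 20 mm (y of cap1 in the frame of tray between -0.056 and 0.06 m and x of cap1 in the frame of tray between -0.116 and 0.116 m and height (world z) of each of cap1, cap2, cap3 below 0.006 m and angle between each of cap1, cap2, cap3, jar's own z axis and vertical below 0.15 rad and linear speed of each of cap1, cap2, cap3 below 0.02 m/s and y of cap2 in the frame of tray between -0.056 and 0.06 m and x of cap2 in the frame of tray between -0.116 and 0.116 m and y of cap3 in the frame of tray between -0.056 and 0.06 m and x of cap3 in the frame of tray between -0.116 and 0.116 m and distance of jar from where it was at the start of the episode below 0.015 m and distance of each of spoon, plates, container, tumbler, katori from where it was at the start of the episode below 0.02 m); the robot touches nothing.
It fails at once if a cap is lifted (its underside over 15 mm above the counter) (height (world z) of any of cap1, cap2, cap3 above 0.015 m).
It fails at once if a cap is pinched or pressed hard (over 30 N from the fingers) (contact force between the fingers and cap1 above 30 N or contact force between the fingers and cap2 above 30 N or contact force between the fingers and cap3 above 30 N).
It fails at once if a cap is flicked (faster than 0.8 m/s) (linear speed of any of cap1, cap2, cap3 above 0.8 m/s).
It fails at once if the jar is pushed over 15 mm away or tipped over 0.3 rad (distance of jar from where it was at the start of the episode above 0.015 m or angle between jar's own z axis and vertical above 0.3 rad).
It fails at once if another kitchen thing is pushed over 20 mm away (distance of any of spoon, plates, container, tumbler, katori from where it was at the start of the episode above 0.02 m).
It also fails if it takes over 61 s, if anything falls off the work surface, if the arm or the gripper's body presses on something with over 40 N, if the wrist force passes 120 N, or if a joint passes its speed limit or range.

### The arm

A 7-joint arm with a two-finger parallel gripper is mounted at the origin on the work surface. World frame = base frame: x ahead of the robot, y to its left, z up, the work surface at z = 0. Lengths are in m, angles in rad, forces in N, time in s.
With the tool pointing down it reaches from about 0.35 to 0.775 m from the base axis. Payload 3.1 kg.
Tool frame: the origin (TCP) lies midway between the tips of the shut fingers; the grasp point (between the pads) lies ctrl.hold_point_z behind it (ctrl.hold_point_z is the distance from the TCP to the grasp point, in m); z points along the fingers, y is the line along which they close (so a half turn about z gives the same grasp; the last joint's range is limited). The gripper opens to 85 mm and grips with 20 to 120 N. Pads are 22 mm wide; open, the fingers measure 114 mm over their backs; the gripper's body (76 mm by 85 mm) begins 54 mm behind the grasp point. The pads swing forward as they close: fully open they stand 13 mm farther back than shut.
Start: joints at [-1.304, 0.311, 0.014, 1.512, -0.004, 1.319, -0.027], TCP at [0.167, 0.524, 0.231] pointing down, gripper open.
Joint ranges: [-2.7, 2.7], [-0.3, 1.91], [-1.27, 1.3], [0.12, 2.57], [-1.44, 4.58], [0.2, 2.03], [-3.05, 3.05]. Speed limits (rad/s): [2.79, 2.79, 3.14, 3.14, 3.14, 3.14, 3.14].

### API

Orientations are given as a unit quaternion [w, x, y, z].
In Python, from workcell import ctrl, vision gives the robot as it stands. The module is installed in compiled form; this text tells all that it offers.
- The arm moves only by the tool apply_moves, never from a script. Its argument "rows" is a list of rows, each a list of 3 entries, a list of its own where there are three numbers: the closure, from -1 (fully open) to 1 (shut), then the shift along the tool's x, y, z scaled (see below), then the turn, a rotation vector about the tool's x, y, z scaled (see below). A call has 1 to 5 rows; each row shifts and turns the commanded pose from where the row before left it, along the tool's axes as they then stand; what a row does not reach is not made up. The controller multiplies each number of a shift by 0.02 m and each number of a turn by 0.12 rad. A row lasts 1/12 s, in which the tool goes at most 41.7 mm and 7.16 degrees, less where a joint would pass 70% of its speed; a pose out of reach is approached as far as the arm can. A call with a number of a shift or a turn outside -1 to 1 is refused whole. A call with a gripper value outside its range is refused whole. The fingers move at their own pace and stop on an object; "newtons" is the grip in N (left out, the last holds). Time passes only in rows, so rows that do not move let the fingers close. It gives the time, the measured TCP pose, the force, the opening and the grip force at its end, in the units of the state.
- ctrl.state(): the state, without advancing time (a new reading comes with each control period).
- vision.capture(name): name is "scene" or "top" or "wrist"; returns the picture (480x640x3 uint8, red, green, blue); there is no depth.
- vision.camera_info(name): a dict with "K" (3x3 intrinsics, pixels), "R" (3x3) and "t" (3): a world point X has camera coordinates R X + t. Camera axes: x right, y down, z forward; pixel columns grow to the right and rows downward; lengths in m; the calibration is good to about 2 mm. A picture is of the moment at which its call begins: read the wrist's pose just before it. camera_info takes no time and is no camera call; for the wrist camera it gives the pose at the moment of the call.
- ctrl.close_job(): hands the job in; it is judged then, once.
The state is a dict: "t": time; "qpos": joint angles; "qd": joint speeds; "joint_efforts": joint torques, N m; "eef_pos": TCP position; "orientation": TCP orientation; "contact_force": force on the tool from outside, world axes, zero at the start; "torque": the same for the moment, N m; "gripper_width": finger opening in m; "gripper_force": force on a finger pad.
Only numpy, scipy, OpenCV 4.12 (cv2) and the standard library are available. Lean on these libraries where they do the work, as an engineer would, in place of code of your own. Each camera call takes 0.05 s, during which the arm holds its last target. There are 200 camera calls.

## Working session

There is one attempt and no reset: what is moved stays moved. The work goes in short steps, Python scripts to look and compute and a tool call to move; the robot and the scene stay as the last step left them, time stands still between calls to the robot, and variables do not carry over. Pictures are saved under pics/ and viewed, at most 10 in all, crops included, and the job is handed in when it is done.

Besides the shell and the picture viewer there is one more tool, called as a command line: name --argument value ..., lists and objects as JSON in quotes. apply_moves: Moves the arm, as the interface text tells. Its arguments: {"type":"object","properties":{"rows":{"type":"array","items":{"type":"array"}},"newtons":{"type":"number"}},"required":["rows"]}

```bash
mkdir -p pics; python3 - <<'E'
from workcell import ctrl, vision
import cv2
for n in("top","scene"):
    cv2.imwrite(f"pics/{n}0.png",vision.capture(n)[:,:,::-1])
    i=vision.camera_info(n);print(n,i["K"].round(1).tolist(),i["R"].round(3).tolist(),i["t"].round(3).tolist())
s=ctrl.state();print(s["t"],s["eef_pos"],s["orientation"],s["gripper_width"],ctrl.hold_point_z)
E
```

```text
top [[486.6, 0.0, 323.7], [0.0, 486.6, 239.8], [0.0, 0.0, 1.0]] [[0.027, -1.0, 0.011], [-0.983, -0.028, -0.183], [0.184, -0.006, -0.983]] [-0.083, 0.577, 0.837]
scene [[440.6, 0.0, 324.0], [0.0, 440.6, 232.6], [0.0, 0.0, 1.0]] [[-0.61, 0.792, 0.008], [0.595, 0.465, -0.655], [-0.523, -0.395, -0.755]] [0.393, -0.314, 1.334]
0.1 [0.16691979 0.52334194 0.23030341] [-1.26880505e-04  1.53717117e-01  9.88114273e-01 -1.10201557e-03] 0.08528215861884751 0.0187
```

View pics/top0.png

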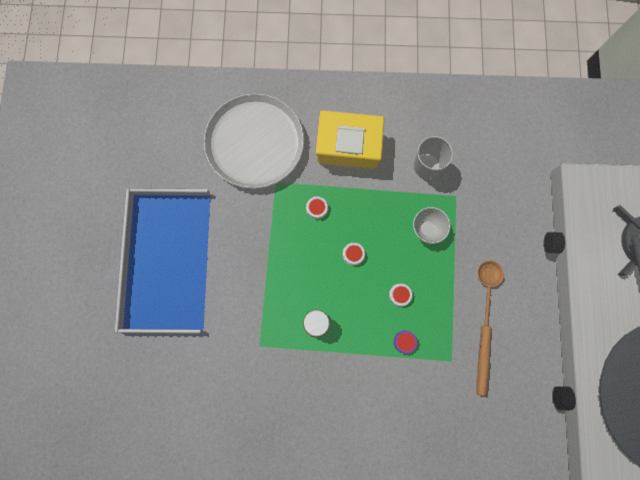

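View pics/scene0.png

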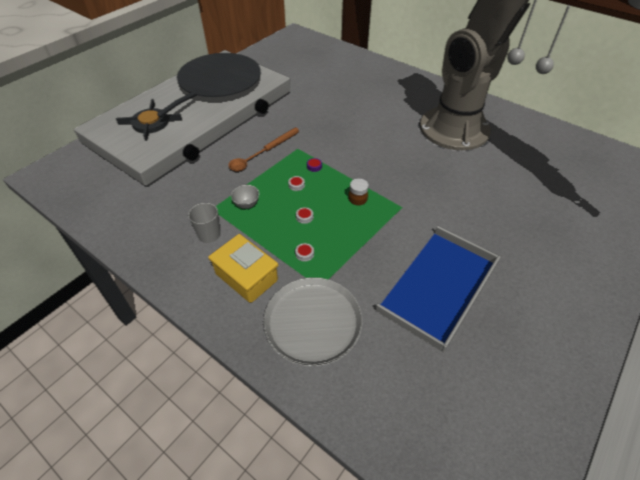

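```bash
cat > h.py <<'E'
import numpy as np, cv2
from workcell import ctrl, vision
def ray(n,uv,z):
    i=vision.camera_info(n);K,R,t=(np.array(i[k]) for k in"KRt")
    d=R.T@np.linalg.inv(K)@np.array([*uv,1.]);c=-R.T@t
    return (c+d*(z-c[2])/d[2])[:2]
def proj(n,X):
    i=vision.camera_info(n);K,R,t=(np.array(i[k]) for k in"KRt")
    p=K@(R@np.array(X)+t);return p[:2]/p[2]
def reds(n="top",im=None):
    im=vision.capture(n) if im is None else im
    hsv=cv2.cvtColor(im,cv2.COLOR_RGB2HSV)
    m=(cv2.inRange(hsv,(0,150,90),(6,255,255))|cv2.inRange(hsv,(174,150,90),(180,255,255)))
    c,_=cv2.findContours(m,cv2.RETR_EXTERNAL,cv2.CHAIN_APPROX_NONE)
    return [(cv2.minEnclosingCircle(k)[0],cv2.contourArea(k)) for k in c if cv2.contourArea(k)>40]
E
python3 - <<'E'
from h import *
im=vision.capture("top")
for uv,a in reds(im=im): print("red",np.round(uv,1),a,ray("top",uv,.015).round(4))
hsv=cv2.cvtColor(im,cv2.COLOR_RGB2HSV)
m=cv2.inRange(hsv,(105,150,60),(125,255,255));m[:,:100]=0;m[:,250:]=0
c,_=cv2.findContours(m,cv2.RETR_EXTERNAL,cv2.CHAIN_APPROX_NONE);k=max(c,key=cv2.contourArea)
for p in cv2.boxPoints(cv2.minAreaRect(k)): print("blue",p.round(1),ray("top",p,0).round(4))
for n,uv,z in[("tray tl inner",(132,194),.025),("bl",(124,329),.025),("tr",(209,190),.025),("br",(203,332),.025),("jar",(316.5,323.5),.052),("katori",(432,226),.035),("plates",(254,141),.025),("cont",(350,168),0),("tumb",(434,153),.075),("spoonend",(483,392),.01),("spoonbowl",(491,274),.01)]: print(n,ray("top",uv,z).round(4))
s=vision.capture("scene")
for uv,a in reds("scene",s): print("scene red",np.round(uv,1),a,ray("scene",uv,.015).round(4))
a=cv2.resize(im[180:370,260:460],None,fx=2,fy=2,interpolation=2);b=cv2.resize(s[140:270,230:400],None,fx=2.2,fy=2.2,interpolation=2)
o=np.zeros((380,790,3),np.uint8);o[:,:400]=a;o[:b.shape[0],410:410+b.shape[1]]=b
cv2.imwrite("pics/crop.png",o[:,:,::-1])
E
```

```text
red [405.7 341.8] 207.0 [ 0.3993 -0.2235]
red [400.8 294.3] 173.5 [ 0.4864 -0.2147]
red [353.6 252.9] 164.5 [ 0.5625 -0.1249]
red [316.7 206.2] 149.0 [ 0.6519 -0.052 ]
blue [124.1 327.5] [0.4112 0.3016]
blue [131.2 193. ] [0.6719 0.3143]
blue [209.4 197.1] [0.6681 0.1602]
blue [202.3 331.6] [0.4076 0.1552]
tray tl inner [0.663  0.3024]
bl [0.4087 0.2918]
tr [0.6753 0.1559]
br [0.4072 0.1481]
jar [ 0.4276 -0.0583]
katori [ 0.6148 -0.2705]
plates [0.7775 0.0748]
cont [ 0.7365 -0.116 ]
tumb [ 0.7445 -0.2668]
spoonend [ 0.3133 -0.3652]
spoonbowl [ 0.5301 -0.3877]
scene red [304.  249.5] 84.0 [ 0.6498 -0.0529]
scene red [304. 213.] 60.5 [ 0.5612 -0.1255]
scene red [296. 181.] 49.0 [ 0.4848 -0.2151]
scene red [314. 162.] 49.5 [ 0.3958 -0.2256]
```

View pics/crop.png

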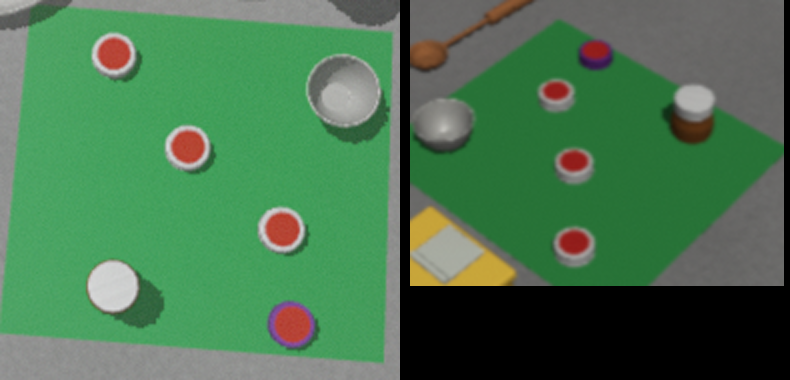

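Candidates: (317,206), (354,253) and (401,294) have bare aluminium sides and red discs, so they are the three caps. The one at (406,342) has a purple side, so it is the look-alike and stays. The jar is at (316,323) and the tray's open front faces the mat. I'll turn the tool and half-close the fingers so they form a cradle about 30 mm wide.

apply_moves --rows '[[0.3,[0,0,0],[0,0,1]],[0.3,[0,0,0],[0,0,1]],[0.3,[0,0,0],[0,0,1]],[0.3,[0,0,0],[0,0,1]],[0.3,[0,0,0],[0,0,1]]]'

```text
t: 0.62
eef_pos: [0.1671, 0.5238, 0.231]
orientation: [0.0, 0.442, 0.897, -0.0]
contact_force: [0.0, -0.1, -0.8]
gripper_width: 0.03
gripper_force: 0.0
```

apply_moves --rows '[[0.3,[0,0,0],[0,0,1]],[0.3,[0,0,0],[0,0,1]],[0.3,[0,0,0],[0,0,1]],[0.3,[0,0,0],[0,0,1]],[0.3,[0,0,0],[0,0,0.3]]]'

```text
t: 1.03
eef_pos: [0.167, 0.5238, 0.231]
orientation: [0.0, 0.655, 0.755, -0.0]
contact_force: [0.5, -0.4, -0.1]
gripper_width: 0.0295
gripper_force: 0.0
```

```bash
cat >> h.py <<'E'
from scipy.spatial.transform import Rotation as Ro
def go(goal,u=None):
    s=ctrl.state();w,x,y,z=s["orientation"];R=Ro.from_quat([x,y,z,w]).as_matrix()
    d=R.T@(np.array(goal)-s["eef_pos"])
    yaw=np.arctan2(R[1,0],R[0,0])
    print("t",round(s["t"],2),"pos",s["eef_pos"].round(4),"yaw",np.degrees(yaw).round(1),"units",(d/.02).round(2),"w",round(s["gripper_width"],4),"F",s["contact_force"].round(1))
    if u is not None: print(" turn units",round((yaw-np.arctan2(u[1],u[0]))/.12,2))
def plan(cap,tgt):
    cap,tgt=np.array(cap),np.array(tgt);u=(tgt-cap)/np.linalg.norm(tgt-cap)
    print("behind",(cap-u*.05).round(4),"end",(tgt-u*.026).round(4),"u",u.round(3));return u,cap-u*.05,tgt-u*.026
E
python3 - <<'E'
from h import *
u,b,e=plan((.651,-.052),(.61,.225)); go([*b,.1],u)
E
```

```text
behind [ 0.6583 -0.1015] end [0.6138 0.1993] u [-0.146  0.989]
t 1.03 pos [0.167  0.5238 0.231 ] yaw 98.1 units [-34.41  19.91   6.57] w 0.0295 F [ 0.5 -0.4 -0.1]
 turn units -0.05
```

apply_moves --rows '[[0.3,[-0.98,0.57,0],[0,0,0]],[0.3,[-0.98,0.57,0],[0,0,0]],[0.3,[-0.98,0.57,0],[0,0,0]],[0.3,[-0.98,0.57,0],[0,0,0]],[0.3,[-0.98,0.57,0],[0,0,0]]]'

```text
t: 1.45
eef_pos: [0.2382, 0.4343, 0.2311]
orientation: [0.0, 0.654, 0.757, -0.0]
contact_force: [0.1, -0.3, 0.0]
gripper_width: 0.03
gripper_force: 0.0
```

apply_moves --rows '[[0.3,[-0.98,0.57,0],[0,0,0]],[0.3,[-0.98,0.57,0],[0,0,0]],[0.3,[-0.98,0.57,0],[0,0,0]],[0.3,[-0.98,0.57,0],[0,0,0]],[0.3,[-0.98,0.57,0],[0,0,0]]]'

```text
t: 1.87
eef_pos: [0.3089, 0.3456, 0.2312]
orientation: [-0.0, 0.654, 0.757, -0.0]
contact_force: [1.0, 0.6, -0.2]
gripper_width: 0.0299
gripper_force: 0.0
```

apply_moves --rows '[[0.3,[-0.98,0.57,0],[0,0,0]],[0.3,[-0.98,0.57,0],[0,0,0]],[0.3,[-0.98,0.57,0],[0,0,0]],[0.3,[-0.98,0.57,0],[0,0,0]],[0.3,[-0.98,0.57,0],[0,0,0]]]'

```text
t: 2.28
eef_pos: [0.3795, 0.257, 0.2312]
orientation: [-0.0, 0.654, 0.757, -0.0]
contact_force: [-0.0, -0.1, -0.5]
gripper_width: 0.0302
gripper_force: 0.0
```

apply_moves --rows '[[0.3,[-0.98,0.57,0],[0,0,0]],[0.3,[-0.98,0.57,0],[0,0,0]],[0.3,[-0.98,0.57,0],[0,0,0]],[0.3,[-0.98,0.57,0],[0,0,0]],[0.3,[-0.98,0.57,0],[0,0,0]]]'

```text
t: 2.7
eef_pos: [0.4501, 0.1684, 0.2312]
orientation: [-0.0, 0.654, 0.757, -0.0]
contact_force: [0.2, 0.3, 0.3]
gripper_width: 0.0297
gripper_force: 0.0
```

apply_moves --rows '[[0.3,[-0.98,0.57,0],[0,0,0]],[0.3,[-0.98,0.57,0],[0,0,0]],[0.3,[-0.98,0.57,0],[0,0,0]],[0.3,[-0.98,0.57,0],[0,0,0]],[0.3,[-0.98,0.57,0],[0,0,0]]]'

```text
t: 3.12
eef_pos: [0.5208, 0.0799, 0.2311]
orientation: [-0.0, 0.653, 0.757, -0.0]
contact_force: [0.1, 0.3, -0.0]
gripper_width: 0.0299
gripper_force: 0.0
```

apply_moves --rows '[[0.3,[-0.98,0.57,0],[0,0,0]],[0.3,[-0.98,0.57,0],[0,0,0]],[0.3,[-0.98,0.57,0],[0,0,0]],[0.3,[-0.98,0.57,0],[0,0,0]],[0.3,[-0.98,0.57,0],[0,0,0]]]'

```text
t: 3.53
eef_pos: [0.5915, -0.0086, 0.2309]
orientation: [-0.0, 0.653, 0.757, -0.0]
contact_force: [0.5, -0.2, 0.1]
gripper_width: 0.0295
gripper_force: 0.0
```

apply_moves --rows '[[0.3,[-0.98,0.57,0.5],[0,0,0]],[0.3,[-0.98,0.57,0.5],[0,0,0]],[0.3,[-0.98,0.57,0.5],[0,0,0]],[0.3,[-0.98,0.57,0.5],[0,0,0]],[0.3,[-0.98,0.57,0.5],[0,0,0]]]'

```text
t: 3.95
eef_pos: [0.6622, -0.0972, 0.1803]
orientation: [-0.0, 0.653, 0.757, -0.0]
contact_force: [0.7, 0.0, 0.5]
gripper_width: 0.0301
gripper_force: 0.0
```

```bash
python3 - <<'E'
from h import *
cv2.imwrite("pics/w1.png",vision.capture("wrist")[:,:,::-1])
u,b,e=plan((.651,-.052),(.61,.225)); go([*b,.005],u)
for uv,a in reds("wrist"): print(np.round(uv),a,ray("wrist",uv,.015).round(4))
E
```

```text
behind [ 0.6583 -0.1015] end [0.6138 0.1993] u [-0.146  0.989]
t 4.0 pos [ 0.6625 -0.1029  0.1773] yaw 98.1 units [ 0.14 -0.17  8.61] w 0.0298 F [ 2.3 -3.5 -1.2]
 turn units -0.05
[118. 307.] 752.5 [ 0.4847 -0.2125]
[ 24. 304.] 781.5 [ 0.3975 -0.2213]
[205. 226.] 925.5 [ 0.5605 -0.1228]
[318. 155.] 1095.5 [ 0.6497 -0.0493]
```

View pics/w1.png

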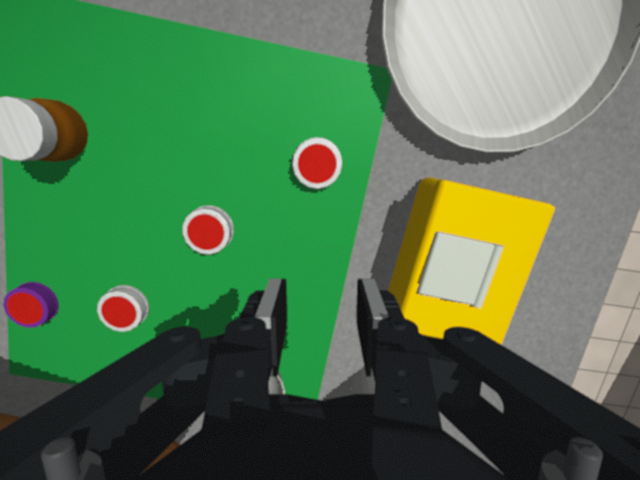

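The wrist view shows the far cap at (318,155), midway between the fingers (gap centre about 322), and the purple look-alike at (30,305). Next I'll descend behind the cap.

apply_moves --rows '[[0.3,[0.03,-0.06,1],[0,0,0]],[0.3,[0.03,-0.06,1],[0,0,0]],[0.3,[0.03,-0.06,1],[0,0,0]],[0.3,[0,0,1],[0,0,0]],[0.3,[0,0,1],[0,0,0]]]'

```text
t: 4.47
eef_pos: [0.6577, -0.0939, 0.0807]
orientation: [-0.0, 0.653, 0.757, 0.0]
contact_force: [-0.1, 0.2, -0.3]
gripper_width: 0.03
gripper_force: 0.0
```

apply_moves --rows '[[0.3,[0,0,1],[0,0,0]],[0.3,[0,0,1],[0,0,0]],[0.3,[0,0,1],[0,0,0]],[0.3,[0,0,0.5],[0,0,0]],[0.3,[0,0,0],[0,0,0]]]'

```text
t: 4.88
eef_pos: [0.6555, -0.0936, 0.0084]
orientation: [-0.003, 0.653, 0.757, -0.001]
contact_force: [-1.3, 0.5, -0.5]
gripper_width: 0.0297
gripper_force: 0.0
```

```bash
python3 - <<'E'
from h import *
u,b,e=plan((.6505,-.051),(.61,.225)); go([*e,.005],u)
print(proj("wrist",[.6505,-.051,.015]),[(np.round(uv),a) for uv,a in reds("wrist")])
E
```

```text
behind [ 0.6578 -0.1005] end [0.6138 0.1993] u [-0.145  0.989]
t 4.88 pos [ 0.6555 -0.0936  0.0084] yaw 98.4 units [14.79  0.08  0.21] w 0.0297 F [-1.3  0.5 -0.5]
 turn units 0.01
[324.10364257 203.01712875] [(array([ 95., 338.]), 3557.0), (array([327., 203.]), 5380.0)]
```

apply_moves --rows '[[0.3,[0.2,0.02,0.1],[0,0,0]],[0.3,[0.2,0.02,0.1],[0,0,0]],[0.3,[0.2,0.02,0],[0,0,0]],[0.3,[0.2,0.02,0],[0,0,0]],[0.3,[0.2,0,0],[0,0,0]]]'

```text
t: 5.35
eef_pos: [0.6571, -0.0746, 0.0081]
orientation: [0.0, 0.653, 0.757, 0.0]
contact_force: [0.1, -0.8, 0.2]
gripper_width: 0.0296
gripper_force: 0.1
```

apply_moves --rows '[[0.3,[0.3,0,0],[0,0,0]],[0.3,[0.4,0,0],[0,0,0]],[0.3,[0.5,0,0],[0,0,0]],[0.3,[0.5,0,0],[0,0,0]],[0.3,[0.5,0,0],[0,0,0]]]'

```text
t: 5.77
eef_pos: [0.6501, -0.0303, 0.0074]
orientation: [-0.0, 0.653, 0.757, 0.0]
contact_force: [-0.0, -0.2, 1.7]
gripper_width: 0.0301
gripper_force: 0.4
```

```bash
python3 - <<'E'
from h import *
u,b,e=plan((.6505,-.051),(.61,.225)); go([*e,.005],u)
im=vision.capture("wrist");cv2.imwrite("pics/w2.png",im[:,:,::-1])
print([(np.round(uv),a,ray("wrist",uv,.015).round(4)) for uv,a in reds("wrist",im)])
E
```

```text
behind [ 0.6578 -0.1005] end [0.6138 0.1993] u [-0.145  0.989]
t 5.77 pos [ 0.6501 -0.0303  0.0074] yaw 98.4 units [11.62 -0.12  0.12] w 0.0301 F [-0.  -0.2  1.7]
 turn units 0.01
[(array([321., 246.]), 4971.0, array([ 6.46e-01, -3.00e-04]))]
```

View pics/w2.png

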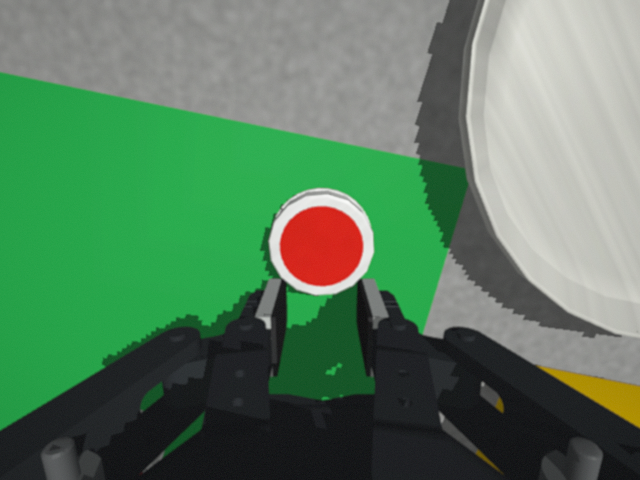

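The cap at (321,246) is cradled between the fingertips and the way ahead is clear, so I'll push on.

apply_moves --rows '[[0.3,[0.4,0,0],[0,0,0]],[0.3,[0.5,0,0],[0,0,0]],[0.3,[0.5,0,0],[0,0,0]],[0.3,[0.5,0,0],[0,0,0]],[0.3,[0.5,0,0],[0,0,0]]]'

```text
t: 6.23
eef_pos: [0.6429, 0.0171, 0.0072]
orientation: [-0.0, 0.653, 0.757, 0.0]
contact_force: [0.1, 0.2, -0.0]
gripper_width: 0.0299
gripper_force: 0.1
```

apply_moves --rows '[[0.3,[0.5,0,0],[0,0,0]],[0.3,[0.5,0,0],[0,0,0]],[0.3,[0.5,0,0],[0,0,0]],[0.3,[0.5,0,0],[0,0,0]],[0.3,[0.5,0,0],[0,0,0]]]'

```text
t: 6.65
eef_pos: [0.6357, 0.0662, 0.0073]
orientation: [-0.0, 0.654, 0.757, 0.0]
contact_force: [-0.1, 0.3, -0.2]
gripper_width: 0.0298
gripper_force: 0.1
```

apply_moves --rows '[[0.3,[0.5,0,0],[0,0,0]],[0.3,[0.5,0,0],[0,0,0]],[0.3,[0.5,0,0],[0,0,0]],[0.3,[0.5,0,0],[0,0,0]],[0.3,[0.5,0,0],[0,0,0]]]'

```text
t: 7.07
eef_pos: [0.6285, 0.1156, 0.0073]
orientation: [0.0, 0.654, 0.757, 0.0]
contact_force: [-0.0, 0.3, -0.1]
gripper_width: 0.0297
gripper_force: 0.1
```

apply_moves --rows '[[0.3,[0.5,0,0],[0,0,0]],[0.3,[0.5,0,0],[0,0,0]],[0.3,[0.5,0,0],[0,0,0]],[0.3,[0.5,0,0],[0,0,0]],[0.3,[0.4,0,0],[0,0,0]]]'

```text
t: 7.48
eef_pos: [0.6213, 0.1638, 0.0072]
orientation: [-0.0, 0.653, 0.757, 0.0]
contact_force: [-0.0, 0.2, 0.2]
gripper_width: 0.0299
gripper_force: 0.1
```

apply_moves --rows '[[0.3,[0.4,0,0],[0,0,0]],[0.3,[0.4,0,0],[0,0,0]],[0.3,[0.3,0,0],[0,0,0]],[0.3,[0.2,0,0],[0,0,0]],[0.3,[0.1,0,0],[0,0,0]]]'

```text
t: 7.9
eef_pos: [0.6174, 0.1907, 0.0073]
orientation: [-0.0, 0.653, 0.757, 0.0]
contact_force: [0.1, -0.3, -1.0]
gripper_width: 0.0297
gripper_force: 0.1
```

```bash
python3 - <<'E'
from h import *
im=vision.capture("wrist");cv2.imwrite("pics/w3.png",im[:,:,::-1])
print([(np.round(uv),a,ray("wrist",uv,.015).round(4)) for uv,a in reds("wrist",im)])
u,b,e=plan((.561,-.124),(.475,.225)); go([*b,.09],u)
E
```

```text
[(array([321., 245.]), 4937.0, array([0.6136, 0.2171]))]
behind [ 0.573  -0.1725] end [0.4812 0.1998] u [-0.239  0.971]
t 7.95 pos [0.6174 0.1908 0.0073] yaw 98.4 units [-17.64  -4.86  -4.14] w 0.0299 F [-0.1  0.3 -0.2]
 turn units -0.79
```

View pics/w3.png

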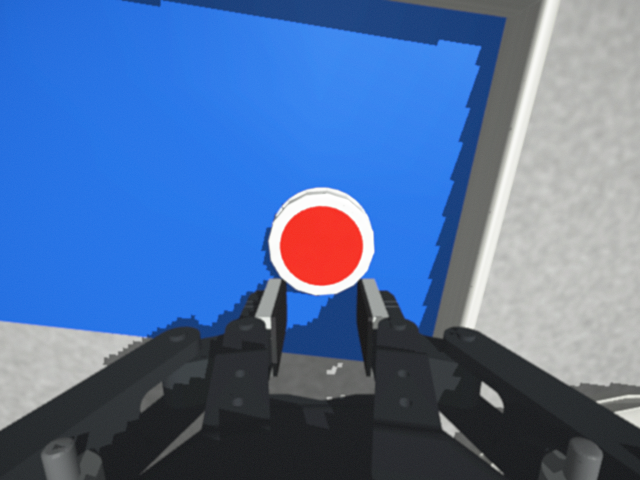

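The first cap lies in the tray at (321,245), about 58 mm past the mouth. I'll back off and go behind the second cap.

apply_moves --rows '[[0.3,[-0.5,0,0],[0,0,0]],[0.3,[-0.8,0,-0.4],[0,0,0]],[0.3,[-1,-0.3,-1],[0,0,0]],[0.3,[-1,-0.3,-1],[0,0,0]],[0.3,[-1,-0.3,-1],[0,0,0]]]'

```text
t: 8.37
eef_pos: [0.6123, 0.0974, 0.0766]
orientation: [0.001, 0.655, 0.756, -0.001]
contact_force: [-0.2, -0.1, -0.3]
gripper_width: 0.0297
gripper_force: 0.0
```

apply_moves --rows '[[0.3,[-1,-0.3,-0.8],[0,0,0]],[0.3,[-1,-0.3,0],[0,0,0]],[0.3,[-1,-0.3,0],[0,0,0]],[0.3,[-1,-0.3,0],[0,0,0]],[0.3,[-1,-0.3,0],[0,0,0]]]'

```text
t: 8.78
eef_pos: [0.5967, -0.0058, 0.0924]
orientation: [0.001, 0.655, 0.756, -0.0]
contact_force: [-0.2, -1.2, -0.9]
gripper_width: 0.0297
gripper_force: 0.0
```

apply_moves --rows '[[0.3,[-1,-0.3,0],[0,0,0]],[0.3,[-1,-0.3,0],[0,0,0]],[0.3,[-1,-0.3,0],[0,0,0]],[0.3,[-1,-0.3,0],[0,0,0]],[0.3,[-1,-0.3,0],[0,0,0]]]'

```text
t: 9.2
eef_pos: [0.5809, -0.109, 0.0922]
orientation: [0.001, 0.655, 0.756, -0.0]
contact_force: [-0.2, 0.4, 0.6]
gripper_width: 0.03
gripper_force: 0.0
```

apply_moves --rows '[[0.3,[-1,-0.3,0],[0,0,0]],[0.3,[-0.8,-0.3,0],[0,0,0]],[0.3,[-0.5,-0.1,0],[0,0,-0.4]],[0.3,[0,0,0],[0,0,-0.4]],[0.3,[0,0,0],[0,0,0]]]'

```text
t: 9.62
eef_pos: [0.5734, -0.1569, 0.0923]
orientation: [0.001, 0.619, 0.786, -0.001]
contact_force: [0.8, 0.5, 0.6]
gripper_width: 0.0299
gripper_force: 0.0
```

```bash
python3 - <<'E'
from h import *
print([(np.round(uv),a,ray("wrist",uv,.015).round(4)) for uv,a in reds("wrist")])
print([(np.round(uv),a,ray("top",uv,.015).round(4)) for uv,a in reds("top")])
u,b,e=plan((.561,-.124),(.475,.225)); go([*b,.005],u)
E
```

```text
[(array([174., 298.]), 1581.0, array([ 0.4875, -0.2123])), (array([ 39., 282.]), 1679.0, array([ 0.4005, -0.2213])), (array([316., 193.]), 2015.0, array([ 0.5629, -0.1224]))]
[(array([406., 342.]), 205.5, array([ 0.3997, -0.2242])), (array([402., 295.]), 82.5, array([ 0.4853, -0.2175])), (array([176., 222.]), 147.5, array([0.6132, 0.2161]))]
behind [ 0.573  -0.1725] end [0.4812 0.1998] u [-0.239  0.971]
t 9.72 pos [ 0.5742 -0.1539  0.0918] yaw 103.6 units [-0.89 -0.28  4.34] w 0.0299 F [0.7 0.6 0.2]
 turn units -0.03
```

apply_moves --rows '[[0.3,[-0.4,-0.1,0],[0,0,0]],[0.3,[-0.4,-0.1,0.3],[0,0,0]],[0.3,[-0.1,0,1],[0,0,0]],[0.3,[0,0,1],[0,0,0]],[0.3,[0,0,1],[0,0,0]]]'

```text
t: 10.13
eef_pos: [0.5753, -0.1721, 0.0245]
orientation: [0.001, 0.617, 0.787, -0.0]
contact_force: [-0.5, 0.1, -0.1]
gripper_width: 0.03
gripper_force: 0.0
```

apply_moves --rows '[[0.3,[0,0,0.6],[0,0,0]],[0.3,[0,0,0.3],[0,0,0]],[0.3,[0,0,0],[0,0,0]]]'

```text
t: 10.38
eef_pos: [0.5741, -0.1705, 0.0057]
orientation: [-0.001, 0.617, 0.787, -0.001]
contact_force: [-1.4, 0.2, -0.3]
gripper_width: 0.0301
gripper_force: 0.0
```

```bash
python3 - <<'E'
from h import *
print([(np.round(uv),a,ray("wrist",uv,.015).round(4)) for uv,a in reds("wrist")])
u,b,e=plan((.5625,-.123),(.475,.225)); go([*e,.005],u)
E
```

```text
[(array([ 94., 350.]), 2955.5, array([ 0.4867, -0.2126])), (array([320., 191.]), 5774.0, array([ 0.5634, -0.1245]))]
behind [ 0.5747 -0.1715] end [0.4813 0.1998] u [-0.244  0.97 ]
t 10.43 pos [ 0.5751 -0.1708  0.0069] yaw 103.9 units [19.11 -0.11  0.1 ] w 0.0297 F [ 0.5 -0.3  0.6]
 turn units -0.04
```

apply_moves --rows '[[0.3,[0.25,0,0],[0,0,0]],[0.3,[0.25,0,0],[0,0,0]],[0.3,[0.25,0,0],[0,0,0]],[0.3,[0.25,0,0],[0,0,0]],[0.3,[0.25,0,0],[0,0,0]]]'

```text
t: 10.85
eef_pos: [0.5696, -0.1453, 0.0079]
orientation: [0.0, 0.616, 0.788, 0.0]
contact_force: [0.4, 0.1, 1.4]
gripper_width: 0.0297
gripper_force: 0.1
```

apply_moves --rows '[[0.3,[0.3,0,0],[0,0,0]],[0.3,[0.4,0,0],[0,0,0]],[0.3,[0.5,0,0],[0,0,0]],[0.3,[0.5,0,0],[0,0,0]],[0.3,[0.5,0,0],[0,0,0]]]'

```text
t: 11.27
eef_pos: [0.5585, -0.1022, 0.0073]
orientation: [-0.0, 0.616, 0.787, 0.0]
contact_force: [0.6, -0.8, 0.6]
gripper_width: 0.0298
gripper_force: 0.3
```

apply_moves --rows '[[0.3,[0.6,0,0],[0,0,0]],[0.3,[0.6,0,0],[0,0,0]],[0.3,[0.6,0,0],[0,0,0]],[0.3,[0.6,0,0],[0,0,0]],[0.3,[0.6,0,0],[0,0,0]]]'

```text
t: 11.68
eef_pos: [0.544, -0.0438, 0.0073]
orientation: [-0.0, 0.616, 0.787, 0.0]
contact_force: [0.6, -0.7, 0.1]
gripper_width: 0.03
gripper_force: 0.3
```

```bash
python3 - <<'E'
from h import *
print([(np.round(uv),a,ray("wrist",uv,.015).round(4)) for uv,a in reds("wrist")])
u,b,e=plan((.5625,-.123),(.475,.225)); go([*e,.005],u)
E
```

```text
[(array([321., 246.]), 4971.0, array([ 0.5371, -0.0144]))]
behind [ 0.5747 -0.1715] end [0.4813 0.1998] u [-0.244  0.97 ]
t 11.73 pos [ 0.5433 -0.0399  0.0069] yaw 104.1 units [12.38 -0.08  0.14] w 0.03 F [-1.   2.3  0.1]
 turn units -0.0
```

The second cap is cradled at (321,246); I'll push on.

apply_moves --rows '[[0.3,[0.4,0,0],[0,0,0]],[0.3,[0.5,0,0],[0,0,0]],[0.3,[0.6,0,0],[0,0,0]],[0.3,[0.6,0,0],[0,0,0]],[0.3,[0.6,0,0],[0,0,0]]]'

```text
t: 12.15
eef_pos: [0.5311, 0.0084, 0.0073]
orientation: [-0.0, 0.617, 0.787, 0.0]
contact_force: [-0.3, 0.0, 0.3]
gripper_width: 0.0297
gripper_force: 0.1
```

apply_moves --rows '[[0.3,[0.6,0,0],[0,0,0]],[0.3,[0.6,0,0],[0,0,0]],[0.3,[0.6,0,0],[0,0,0]],[0.3,[0.6,0,0],[0,0,0]],[0.3,[0.6,0,0],[0,0,0]]]'

```text
t: 12.57
eef_pos: [0.5167, 0.0667, 0.0073]
orientation: [-0.0, 0.617, 0.787, 0.0]
contact_force: [0.1, 0.2, -0.2]
gripper_width: 0.0299
gripper_force: 0.1
```

apply_moves --rows '[[0.3,[0.6,0,0],[0,0,0]],[0.3,[0.6,0,0],[0,0,0]],[0.3,[0.6,0,0],[0,0,0]],[0.3,[0.6,0,0],[0,0,0]],[0.3,[0.6,0,0],[0,0,0]]]'

```text
t: 12.98
eef_pos: [0.5024, 0.1248, 0.0073]
orientation: [0.0, 0.617, 0.787, 0.0]
contact_force: [-0.2, -0.2, 0.8]
gripper_width: 0.0296
gripper_force: 0.1
```

apply_moves --rows '[[0.3,[0.6,0,0],[0,0,0]],[0.3,[0.6,0,0],[0,0,0]],[0.3,[0.6,0,0],[0,0,0]],[0.3,[0.6,0,0],[0,0,0]],[0.3,[0.5,0,0],[0,0,0]]]'

```text
t: 13.4
eef_pos: [0.4883, 0.1816, 0.0073]
orientation: [-0.0, 0.616, 0.788, 0.0]
contact_force: [0.3, 0.5, 0.1]
gripper_width: 0.0298
gripper_force: 0.1
```

apply_moves --rows '[[0.3,[0.3,0,0],[0,0,0]],[0.3,[0.2,0,0],[0,0,0]],[0.3,[0.1,0,0],[0,0,0]]]'

```text
t: 13.65
eef_pos: [0.4858, 0.1922, 0.0073]
orientation: [0.0, 0.616, 0.788, -0.0]
contact_force: [1.3, -0.3, -0.7]
gripper_width: 0.0297
gripper_force: 0.1
```

```bash
python3 - <<'E'
from h import *
print([(np.round(uv),a,ray("wrist",uv,.015).round(4)) for uv,a in reds("wrist")])
u,b,e=plan((.487,-.2125),(.543,.225)); go([*b,.09],u)
E
```

```text
[(array([626., 321.]), 2395.5, array([0.6095, 0.2165])), (array([321., 245.]), 4934.0, array([0.4795, 0.218 ]))]
behind [ 0.4807 -0.2621] end [0.5397 0.1992] u [0.127 0.992]
t 13.7 pos [0.4858 0.1922 0.0073] yaw 103.9 units [-21.99  -5.71  -4.14] w 0.03 F [-0.7  0.3  0.6]
 turn units 3.08
```

apply_moves --rows '[[0.3,[-0.5,0,0],[0,0,0]],[0.3,[-0.8,0,-0.4],[0,0,0]],[0.3,[0,0,-1],[0,0,1]],[0.3,[0,0,-1],[0,0,1]],[0.3,[0,0,-1],[0,0,1.0]]]'

```text
t: 14.12
eef_pos: [0.4928, 0.1625, 0.0766]
orientation: [0.0, 0.751, 0.66, -0.0]
contact_force: [0.2, 0.2, 1.3]
gripper_width: 0.0298
gripper_force: 0.0
```

apply_moves --rows '[[0.3,[-1,0.1,-1],[0,0,0.08]],[0.3,[-1,0.1,0],[0,0,0]],[0.3,[-1,0.1,0],[0,0,0]],[0.3,[-1,0.1,0],[0,0,0]],[0.3,[-1,0.1,0],[0,0,0]]]'

```text
t: 14.53
eef_pos: [0.4897, 0.0619, 0.0962]
orientation: [0.001, 0.752, 0.659, 0.0]
contact_force: [-0.8, -0.7, 0.0]
gripper_width: 0.0297
gripper_force: 0.0
```

apply_moves --rows '[[0.3,[-1,0.1,0],[0,0,0]],[0.3,[-1,0.1,0],[0,0,0]],[0.3,[-1,0.1,0],[0,0,0]],[0.3,[-1,0.1,0],[0,0,0]],[0.3,[-1,0.1,0],[0,0,0]]]'

```text
t: 14.95
eef_pos: [0.4861, -0.0386, 0.096]
orientation: [0.0, 0.752, 0.659, 0.0]
contact_force: [0.3, 0.5, 0.5]
gripper_width: 0.0302
gripper_force: 0.0
```

apply_moves --rows '[[0.3,[-1,0.1,0],[0,0,0]],[0.3,[-1,0.1,0],[0,0,0]],[0.3,[-1,0.1,0],[0,0,0]],[0.3,[-1,0.1,0],[0,0,0]],[0.3,[-1,0.1,0],[0,0,0]]]'

```text
t: 15.37
eef_pos: [0.4827, -0.139, 0.096]
orientation: [0.0, 0.752, 0.659, -0.0]
contact_force: [-0.5, -0.3, -0.1]
gripper_width: 0.0298
gripper_force: 0.0
```

apply_moves --rows '[[0.3,[-1,0.1,0],[0,0,0]],[0.3,[-1,0.1,0],[0,0,0]],[0.3,[-1,0.1,0],[0,0,0]],[0.3,[-1,0.1,0],[0,0,0]],[0.3,[-1,0.1,0],[0,0,0]]]'

```text
t: 15.78
eef_pos: [0.4793, -0.2393, 0.0961]
orientation: [0.0, 0.752, 0.659, -0.0]
contact_force: [0.5, 1.2, 0.5]
gripper_width: 0.0299
gripper_force: 0.0
```

apply_moves --rows '[[0.3,[-0.8,0.1,0],[0,0,0]],[0.3,[-0.3,0,0],[0,0,0]],[0.3,[0,0,0],[0,0,0]]]'

```text
t: 16.03
eef_pos: [0.4782, -0.2618, 0.0961]
orientation: [0.001, 0.753, 0.658, -0.001]
contact_force: [0.2, -0.6, 0.2]
gripper_width: 0.0296
gripper_force: 0.0
```

```bash
python3 - <<'E'
from h import *
print([(np.round(uv),a,ray("wrist",uv,.015).round(4)) for uv,a in reds("wrist")])
u,b,e=plan((.487,-.2125),(.546,.225)); go([*b,.005],u)
E
```

```text
[(array([188., 202.]), 1946.0, array([ 0.4004, -0.2206])), (array([324., 169.]), 2060.0, array([ 0.4873, -0.2113]))]
behind [ 0.4803 -0.2621] end [0.5425 0.1992] u [0.134 0.991]
t 16.08 pos [ 0.479  -0.2593  0.0957] yaw 82.5 units [-0.13  0.08  4.53] w 0.0299 F [ 0.3  0.9 -0.5]
 turn units 0.02
```

apply_moves --rows '[[0.3,[-0.1,0.1,1],[0,0,0]],[0.3,[0,0,1],[0,0,0]],[0.3,[0,0,1],[0,0,0]],[0.3,[0,0,0.9],[0,0,0]],[0.3,[0,0,0.5],[0,0,0]]]'

```text
t: 16.5
eef_pos: [0.4809, -0.2571, 0.0052]
orientation: [-0.002, 0.75, 0.661, -0.0]
contact_force: [0.4, -0.1, 0.4]
gripper_width: 0.0299
gripper_force: 0.0
```

apply_moves --rows '[[0.3,[0.2,0,0],[0,0,0]],[0.3,[0.25,0,0],[0,0,0]],[0.3,[0.25,0,0],[0,0,0]],[0.3,[0.25,0,0],[0,0,0]],[0.3,[0.25,0,0],[0,0,0]]]'

```text
t: 16.92
eef_pos: [0.4861, -0.2354, 0.0084]
orientation: [0.001, 0.75, 0.661, 0.001]
contact_force: [-0.0, 0.6, 0.4]
gripper_width: 0.0296
gripper_force: 0.1
```

apply_moves --rows '[[0.3,[0.3,0,0],[0,0,0]],[0.3,[0.4,0,0],[0,0,0]],[0.3,[0.5,0,0],[0,0,0]],[0.3,[0.5,0,0],[0,0,0]],[0.3,[0.5,0,0],[0,0,0]]]'

```text
t: 17.33
eef_pos: [0.4909, -0.191, 0.0074]
orientation: [-0.0, 0.751, 0.661, 0.0]
contact_force: [-0.0, 0.2, -0.3]
gripper_width: 0.0302
gripper_force: 0.4
```

```bash
python3 - <<'E'
from h import *
print([(np.round(uv),a,ray("wrist",uv,.015).round(4)) for uv,a in reds("wrist")])
u,b,e=plan((.487,-.2125),(.546,.225)); go([*e,.005],u)
E
```

```text
[(array([149., 398.]), 210.0, array([ 0.4112, -0.2215])), (array([321., 246.]), 4971.5, array([ 0.4947, -0.1617]))]
behind [ 0.4803 -0.2621] end [0.5425 0.1992] u [0.134 0.991]
t 17.38 pos [ 0.4914 -0.1878  0.0069] yaw 82.9 units [19.52  0.15  0.16] w 0.0298 F [ 0.6  1.8 -0.9]
 turn units 0.09
```

Cradled at (321,246); I'll push the third cap home.

apply_moves --rows '[[0.3,[0.4,0,0],[0,0,0]],[0.3,[0.5,0,0],[0,0,0]],[0.3,[0.6,0,0],[0,0,0]],[0.3,[0.6,0,0],[0,0,0]],[0.3,[0.6,0,0],[0,0,0]]]'

```text
t: 17.8
eef_pos: [0.4977, -0.1372, 0.0072]
orientation: [-0.0, 0.751, 0.661, 0.0]
contact_force: [0.4, 0.9, 0.7]
gripper_width: 0.0298
gripper_force: 0.1
```

apply_moves --rows '[[0.3,[0.6,0,0],[0,0,0]],[0.3,[0.6,0,0],[0,0,0]],[0.3,[0.6,0,0],[0,0,0]],[0.3,[0.6,0,0],[0,0,0]],[0.3,[0.6,0,0],[0,0,0]]]'

```text
t: 18.22
eef_pos: [0.5053, -0.0779, 0.0073]
orientation: [-0.0, 0.751, 0.661, 0.0]
contact_force: [0.1, -0.4, 0.1]
gripper_width: 0.0294
gripper_force: 0.1
```

apply_moves --rows '[[0.3,[0.6,0,0],[0,0,0]],[0.3,[0.6,0,0],[0,0,0]],[0.3,[0.6,0,0],[0,0,0]],[0.3,[0.6,0,0],[0,0,0]],[0.3,[0.6,0,0],[0,0,0]]]'

```text
t: 18.63
eef_pos: [0.513, -0.0185, 0.0073]
orientation: [0.0, 0.751, 0.661, 0.0]
contact_force: [0.1, 0.2, 0.3]
gripper_width: 0.0299
gripper_force: 0.1
```

apply_moves --rows '[[0.3,[0.6,0,0],[0,0,0]],[0.3,[0.6,0,0],[0,0,0]],[0.3,[0.6,0,0],[0,0,0]],[0.3,[0.6,0,0],[0,0,0]],[0.3,[0.6,0,0],[0,0,0]]]'

```text
t: 19.05
eef_pos: [0.5206, 0.041, 0.0073]
orientation: [0.0, 0.751, 0.661, 0.0]
contact_force: [0.8, 0.1, 0.6]
gripper_width: 0.0297
gripper_force: 0.1
```

```bash
python3 - <<'E'
from h import *
print([(np.round(uv),a,ray("wrist",uv,.015).round(4)) for uv,a in reds("wrist")])
u,b,e=plan((.487,-.2125),(.546,.225)); go([*e,.005],u)
E
```

```text
[(array([321., 246.]), 4979.0, array([0.5242, 0.071 ]))]
behind [ 0.4803 -0.2621] end [0.5425 0.1992] u [0.134 0.991]
t 19.1 pos [0.521  0.0448 0.0071] yaw 82.9 units [7.8  0.12 0.12] w 0.03 F [ 0.2  2.3 -0.6]
 turn units 0.09
```

apply_moves --rows '[[0.3,[0.4,0.02,0],[0,0,0]],[0.3,[0.5,0.02,0],[0,0,0]],[0.3,[0.6,0.02,0],[0,0,0]],[0.3,[0.6,0.02,0],[0,0,0]],[0.3,[0.6,0.02,0],[0,0,0]]]'

```text
t: 19.52
eef_pos: [0.5295, 0.0944, 0.0073]
orientation: [-0.0, 0.751, 0.661, 0.0]
contact_force: [0.1, -1.1, 0.0]
gripper_width: 0.0298
gripper_force: 0.1
```

apply_moves --rows '[[0.3,[0.6,0,0],[0,0,0]],[0.3,[0.6,0,0],[0,0,0]],[0.3,[0.6,0,0],[0,0,0]],[0.3,[0.6,0,0],[0,0,0]],[0.3,[0.6,0,0],[0,0,0]]]'

```text
t: 19.93
eef_pos: [0.537, 0.1539, 0.0073]
orientation: [0.0, 0.751, 0.661, -0.0]
contact_force: [0.1, 0.0, 0.6]
gripper_width: 0.0296
gripper_force: 0.1
```

apply_moves --rows '[[0.3,[0.6,0,0],[0,0,0]],[0.3,[0.5,0,0],[0,0,0]],[0.3,[0.4,0,0],[0,0,0]],[0.3,[0.3,0,0],[0,0,0]],[0.3,[0.1,0,0],[0,0,0]]]'

```text
t: 20.35
eef_pos: [0.5418, 0.1917, 0.0072]
orientation: [-0.0, 0.75, 0.661, 0.0]
contact_force: [-0.6, 0.3, -0.6]
gripper_width: 0.03
gripper_force: 0.1
```

apply_moves --rows '[[0.3,[-0.5,0,0],[0,0,0]],[0.3,[-0.8,0,0],[0,0,0]],[0.3,[-0.8,0,-0.5],[0,0,0]],[0.3,[-0.8,0,-1],[0,0,0]],[0.3,[-0.8,0,-1],[0,0,0]]]'

```text
t: 20.77
eef_pos: [0.5311, 0.1134, 0.0578]
orientation: [-0.0, 0.752, 0.659, -0.001]
contact_force: [0.5, 1.0, -0.1]
gripper_width: 0.0296
gripper_force: 0.0
```

apply_moves --rows '[[0.3,[-1,0,-1],[0,0,0]],[0.3,[-1,0,-1],[0,0,0]],[0.3,[-1,0,-1],[0,0,0]],[0.3,[-1,0,-1],[0,0,0]],[0.3,[0,0,-0.5],[0,0,0]]]'

```text
t: 21.18
eef_pos: [0.5223, 0.0288, 0.1509]
orientation: [0.002, 0.755, 0.656, 0.001]
contact_force: [-0.3, -2.2, 0.4]
gripper_width: 0.0298
gripper_force: 0.0
```

```bash
python3 - <<'E'
from h import *
go([.5,0,.2])
im=vision.capture("top");print([(np.round(uv),a,ray("top",uv,.015).round(4)) for uv,a in reds("top",im)])
s=vision.capture("scene");print([(np.round(uv),a,ray("scene",uv,.015).round(4)) for uv,a in reds("scene",s)])
cv2.imwrite("pics/f.png",cv2.resize(np.hstack([im,s]),(800,300),interpolation=cv2.INTER_AREA)[:,:,::-1])
E
```

```text
t 21.18 pos [0.5223 0.0288 0.1509] yaw 82.0 units [-1.59 -0.89 -2.46] w 0.0298 F [-0.3 -2.2  0.4]
[(array([406., 342.]), 196.5, array([ 0.3993, -0.2239]))]
[(array([416., 300.]), 114.5, array([0.6113, 0.2159])), (array([432., 279.]), 100.5, array([0.5429, 0.217 ])), (array([446., 260.]), 87.0, array([0.4776, 0.2169]))]
```

View pics/f.png

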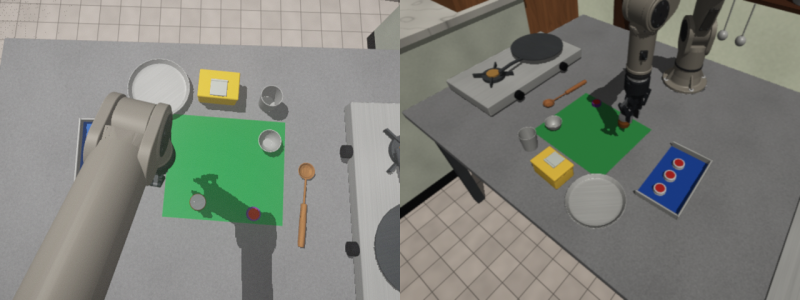

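In the scene view all three caps lie flat in the tray, in the half-size picture at (679,163), (669,176) and (660,188). The jar and the other things stand where they were, and the arm is clear of everything.

```bash
python3 -c "
from workcell import ctrl
print(ctrl.close_job())"
```

```text
the job is handed in; nothing more can be done
None
```

I swept all three aluminium caps into the tray, where they lie flat about 58 mm past the mouth, and handed the job in at about 21 s; the purple look-alike, the jar and the other things look unmoved in the last pictures, and no verdict came back.

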